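# Index the purge turntable to the open bottle

### The arm

A 6-joint arm with a two-finger parallel gripper is mounted at the origin on a cart in front of the work surface, level with it; the furniture and walls round the work are solid. World frame = base frame: x ahead of the robot, y to its left, z up, the work surface at z = 0. Lengths are in mm, angles in rad, forces in N, time in s.
With the tool pointing down it reaches from about 350 to 975 mm from the base axis. Payload 7.1 kg.
Tool frame: the origin (TCP) lies midway between the tips of the shut fingers; the grasp point (between the pads) lies 19 mm behind it; z points along the fingers, y is the line along which they close (so a half turn about z gives the same grasp; the last joint's range is limited). The gripper opens to 88 mm and grips with 3 to 60 N. Pads are 20 mm wide; open, the fingers measure 115 mm over their backs; the gripper's body (75 mm by 178 mm) begins 61 mm behind the grasp point.
Start: joints at [1.286, 0.423, 1.63, -0, 1.089, -0.019], TCP at [164.144, 603.043, 222.675] pointing down, gripper open.
Joint ranges: [-3, 3], [-0.9, 2.11], [0.09, 2.58], [-1.31, 4.45], [0.11, 2.69], [-2.54, 2.54]. Speed limits (rad/s): [2.39, 2.39, 3.01, 3.14, 3.14, 3.14].

### API

Orientations are given as a rotation vector (axis times angle).
In Python, from workcell import ctrl gives the robot as it stands.
- The arm moves only by the shell command python3 -m inch 'ROWS' [OPENING]. ROWS is JSON, a list of rows, each an object with "xyz": the shift along the tool's x, y, z in mm, a list of three; "rot": the turn, a rotation vector about the tool's x, y, z in rad, a list of three. In form: [{"xyz": [dx, dy, dz], "rot": [ax, ay, az]}, ...]. A call has 1 to 12 rows; each row is the pose to reach, as a shift and turn from the pose commanded when the call began, along the tool's axes at that moment; what a row does not reach only later rows make up. A row lasts 1/12 s, in which the tool goes at most 41.7 mm and 7.16 degrees, less where a joint would pass 70% of its speed; a pose out of reach is approached as far as the arm can. A call with a gripper value outside its range is refused whole. OPENING is the closure in counts, from 0 (fully open) to 255 (shut), set as the call begins (- or left out, the last holds). The fingers move at their own pace and stop on an object; the grip force is fixed at half the most. Time passes only in rows, so rows that repeat a pose let the fingers close. It gives the time, the measured TCP pose, the force, the opening and the grip force at its end, in the units of the state.
- ctrl.get_obs(): the state, without advancing time (a new reading comes with each control period).
- ctrl.get_image(name): name is "scene" or "top" or "wrist"; returns the picture (480x640x3 uint8, red, green, blue); there is no depth.
- ctrl.camera_model(name): a dict with "fx", "fy", "cx", "cy" (pixels), "position" and "attitude" of the camera in the world. Camera axes: x right, y up, looking along -z (the intrinsics and any distortion apply to the point x, -y, -z); pixel columns grow to the right and rows downward; lengths in mm; the calibration is good to about 2 mm. A picture is of the moment at which its call begins: read the wrist's pose just before it. camera_model takes no time and is no camera call; for the wrist camera it gives the pose at the moment of the call.
- ctrl.close_job(): hands the job in; it is judged then, once.
The state is a dict: "t": time; "qpos": joint angles; "qvel": joint speeds; "joint_torque": joint torques, N m; "ee_pos": TCP position; "orientation": TCP orientation; "ft_force": force on the tool from outside, world axes, zero at the start; "moment": the same for the moment, N m; "width": finger opening in mm; "grasp_force": force on a finger pad.
Only numpy, scipy, OpenCV 4.12 (cv2) and the standard library are available. Lean on these libraries where they do the work, as an engineer would, in place of code of your own. Each camera call takes 0.05 s, during which the arm holds its last target. There are 200 camera calls.

### The job

The open glass bottle on the turntable is the next to be purged; the ones with caps are done. With your fingertips, press the black mushroom plunger at the end of the index arm down out of its hole and turn the table with it by one hole, the way that brings the open bottle under the purge tube, then let the plunger spring fully up into that hole so that the table is locked. Turn the short way round, do not touch or lift the bottles, and leave the other things on the bench where they are.

Things in the scene. Friction and masses are not known exactly. Their poses are not given: they have to be found in the camera images.
- plunger_top (a point): Floor of the dish in the plunger's black mushroom head (diameter 56 mm), where a fingertip presses: 98.5 mm above the worktop when up, 45 mm across, rim 6 mm high round it. Upright on the end of the turntable's index arm, 150 mm from the table's axis, it rides round with the table. Pressed straight down it travels 14 mm to a stop; spring about 4 N at the top, 8 N at the bottom.
- plunger (a joint): How far the plunger is pressed, m: 0 = up, pin 10 mm deep in a hole of the fixed index ring, table locked; above 0.010 = pin clear below the ring, table free; 0.014 = stop. Let go between two holes, its round nose rubs under the ring and the head stays about 10 mm low; let go within about 4 mm of a hole it centres itself and springs right up.
- turntable (a joint): Turn of the table on the stand, rad, 0 at the start, positive counter-clockwise seen from above. Holes are 60 degrees apart: the two next ones are at +1.047 and -1.047. Locked, it has 0.007 rad of play either way. Free, it turns easily (about 1 N at the plunger) and stays where it is left.
- stand_axis (a point): On the turntable's vertical axis, 38 mm above the worktop, level with the top of the fixed aluminium index ring (134 to 166 mm from the axis, a circular slot and six holes at radius 150 mm). The stand is fixed to the worktop; its round foot has a radius of 170 mm. z up; x points from the axis to the purge tube.
- purge_tip (a point): Lower tip of the steel purge tube, pointing down, 162 mm above the worktop, 85 mm from the turntable's axis. Its holder reaches in at 205 mm height from a steel column 280 mm tall that stands 205 mm from the axis, on the far side from the robot. Fixed to the stand.
- open_bottle: The open glass bottle, the only one on the table without a cap: clear, 55 mm diameter, 109 mm tall. Loose in a nest (ring 11 mm high, 1.5 mm clearance) 85 mm from the table's axis, one station (60 degrees) to one side or the other of the purge tube. Origin at the centre of its underside, 26 mm above the worktop, z up. Not to be touched.
- bottle_done_1: Capped glass bottle: clear, 55 mm diameter, 109 mm tall to the glass rim, with a blue screw cap (top 111 mm above its underside). Loose in a nest of the turntable. Origin at the centre of its underside, z up. Not to be touched. At the start it stands under the purge tube.
- bottle_done_2: Capped glass bottle: clear, 55 mm diameter, 109 mm tall to the glass rim, with a blue screw cap (top 111 mm above its underside). Loose in a nest of the turntable. Origin at the centre of its underside, z up. Not to be touched. At the start it stands one station from the purge tube, on the other side from the open bottle.
- bottle_done_3: Capped glass bottle: clear, 55 mm diameter, 109 mm tall to the glass rim, with a blue screw cap (top 111 mm above its underside). Loose in a nest of the turntable. Origin at the centre of its underside, z up. Not to be touched. At the start two stations counter-clockwise of the purge tube, seen from above.
- bottle_done_4: Capped glass bottle: clear, 55 mm diameter, 109 mm tall to the glass rim, with a blue screw cap (top 111 mm above its underside). Loose in a nest of the turntable. Origin at the centre of its underside, z up. Not to be touched. At the start two stations clockwise of the purge tube, seen from above.
- timer: Bench timer lying on its back, 62x62x16 mm, loose bystander; origin at the centre of its underside.
- cap_loose: Blue screw cap lying on the worktop, 36 mm diameter, 23 mm high, loose bystander; origin at the centre of its underside.
- marker: Black and white marker pen, 125 mm long, lying on the worktop, loose bystander; origin at the centre of its underside.
- tweezers: Steel tweezers, 123 mm long, lying on the worktop, loose bystander; origin at the centre of its underside.
- petri: Petri dish, 60 mm diameter, 14 mm high, loose bystander; origin at the centre of its underside.

How it is judged (in metres and radians):
On the way, in this order (a step that is already met when the one before it is completed fails the run):
1. the plunger is pressed down in its first hole, before the table turns (value of joint plunger above 0.009 m and value of joint turntable between -0.06 and 0.06 rad), for 0.1 s.
2. with the pin down, the table has been turned more than half-way to the next hole (value of joint plunger above 0.0085 m and horizontal distance between open_bottle and purge_tip below 0.045 m and (value of joint turntable above 0.5 rad or value of joint turntable below -0.5 rad)).
At the end, for the whole second after the job is handed in: The open bottle stands under the purge tube (axes within 8 mm), the plunger is up in the hole (pressed by less than 2 mm), the table is at rest, and all five bottles stand upright on the table in their nests (undersides within 5 mm of its surface, tilt under 0.1 rad) (horizontal distance between open_bottle and purge_tip below 0.008 m and value of joint plunger below 0.002 m and velocity of joint turntable between -0.03 and 0.03 rad/s and height (world z) of each of open_bottle, bottle_done_1, bottle_done_2, bottle_done_3, bottle_done_4 below 0.031 m and angle between each of open_bottle, bottle_done_1, bottle_done_2, bottle_done_3, bottle_done_4's own z axis and vertical below 0.1 rad); the robot touches nothing.
It fails at once if the robot touched a bottle (contact force between any of the fingers, the arm and open_bottle above 0.5 N or contact force between any of the fingers, the arm and bottle_done_1 above 0.5 N or contact force between any of the fingers, the arm and bottle_done_2 above 0.5 N or contact force between any of the fingers, the arm and bottle_done_3 above 0.5 N or contact force between any of the fingers, the arm and bottle_done_4 above 0.5 N).
It fails at once if a bottle was lifted out of its nest (12 mm) or tipped (0.2 rad) (height (world z) of any of open_bottle, bottle_done_1, bottle_done_2, bottle_done_3, bottle_done_4 above 0.038 m or angle between any of open_bottle, bottle_done_1, bottle_done_2, bottle_done_3, bottle_done_4's own z axis and vertical above 0.2 rad).
It fails at once if the table was turned the long way, the open bottle away from the purge tube (horizontal distance between open_bottle and purge_tip above 0.11 m).
It fails at once if another thing on the bench was moved by more than 20 mm (distance of any of timer, cap_loose, marker, tweezers, petri from where it was at the start of the episode above 0.02 m).
It also fails if it takes over 40 s, if anything falls off the work surface, if the arm or the gripper's body presses on something with over 40 N, if the wrist force passes 120 N, or if a joint passes its speed limit or range.

## Working session

There is one attempt and no reset: what is moved stays moved. The work goes in short steps, Python scripts to look and compute and a shell command to move; the robot and the scene stay as the last step left them, time stands still between calls to the robot, and variables do not carry over. Pictures are saved under pics/ and viewed, at most 10 in all, crops included, and the job is handed in when it is done.

```bash
mkdir -p pics
cat > h.py <<'E'
import numpy as np, cv2
from workcell import ctrl
def snap(name,fn):
    m=ctrl.camera_model(name); im=ctrl.get_image(name)
    cv2.imwrite('pics/'+fn,im[:,:,::-1]); return m
E
python3 - <<'E'
from h import *
o=ctrl.get_obs(); print(o)
for n in("scene","top"):
    print(n,snap(n,n+'1.png'))
E
```

```text
{'t': 0.0, 'qpos': array([ 1.28597408e+00,  4.23824860e-01,  1.63066172e+00,  1.21908225e-05,
        1.08856083e+00, -1.89968001e-02]), 'qvel': array([-1.58379186e-03, -1.32181048e-03, -1.00549512e-03, -8.75396776e-04,
       -1.21535930e-03,  1.68467662e-05]), 'joint_torque': array([ 1.37778756e-03, -5.44634950e+01, -2.73659045e+01,  6.43278728e-02,
        2.28077034e-02, -9.29457838e-05]), 'ee_pos': array([164.01252177, 602.54796744, 221.92276623]), 'orientation': array([-4.16307431e-01, -3.11365336e+00,  2.25607445e-03]), 'ft_force': array([-0.8938349 ,  0.15861575, -0.58509132]), 'moment': array([-0.01872827, -0.0067808 , -0.06719876]), 'grasp_force': 0.0, 'width': 87.5476909590739}
scene {'fx': 509.1844838295899, 'fy': 509.1844838295899, 'cx': 310.83225668962933, 'cy': 240.6593774349534, 'position': array([-126.34966192, -935.42257896,  805.18045989]), 'attitude': array([ 0.94250887, -0.35302203, -0.66771896])}
top {'fx': 457.2001700898948, 'fy': 457.2001700898948, 'cx': 319.42907584294613, 'cy': 232.78905743963682, 'position': array([ 357.49705963, -140.86460315, 1365.89013137]), 'attitude': array([ 0.11528864, -0.13861773, -1.5526348 ])}
```

View pics/scene1.png

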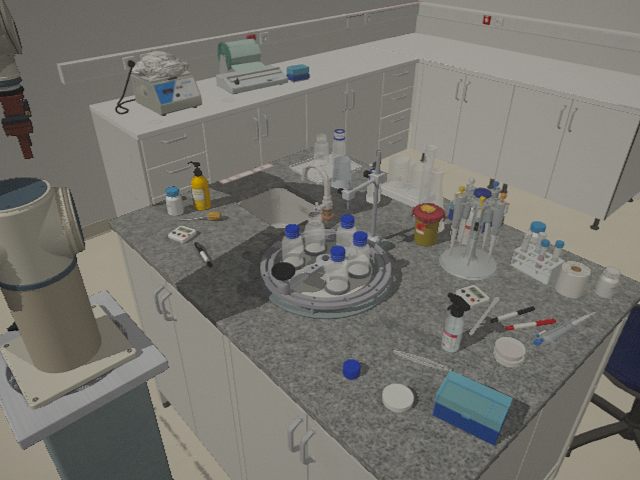

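View pics/top1.png

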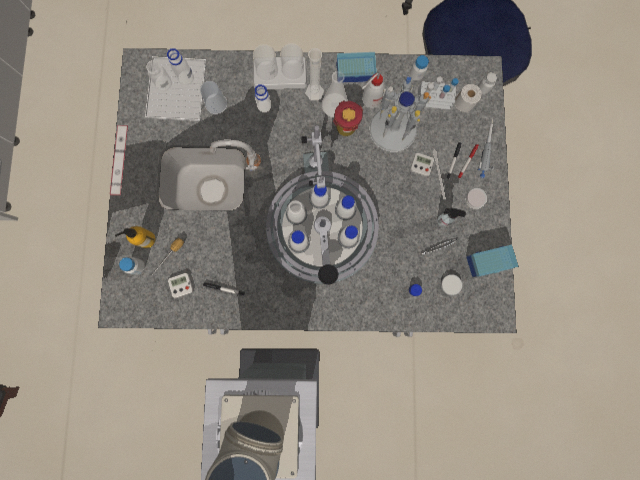

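Top view: plunger at about (328,274), table axis about (323,225), open bottle (296,212) to the left of the tube (320,180). The turn is therefore clockwise (negative), and the plunger moves towards +y. Next I'll take enlarged crops.

Run:
```python
from h import *
a=cv2.imread('pics/top1.png')[150:300,250:400]; b=cv2.imread('pics/scene1.png')[205:325,245:405]
cv2.imwrite('pics/c1.png',cv2.resize(a,None,fx=4,fy=4,interpolation=2))
cv2.imwrite('pics/c2.png',cv2.resize(b,None,fx=5,fy=5,interpolation=2))
```

```text
(no output)
```

View pics/c1.png

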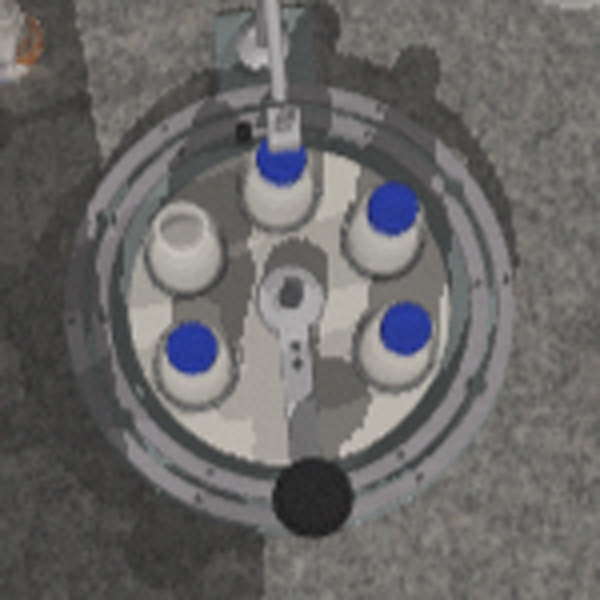

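View pics/c2.png

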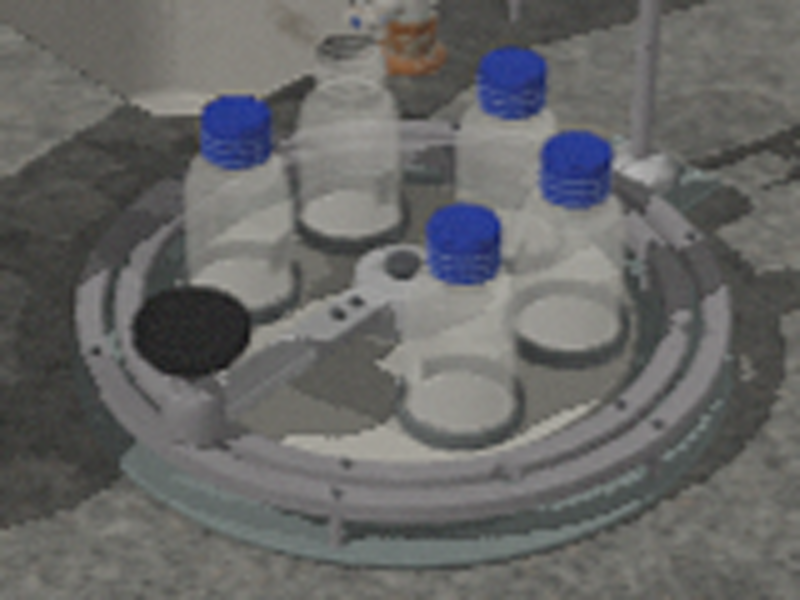

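Top crop: head centre (313,498), outer ring edges 66/516 left and right, 84/530 top and bottom. Scene crop: head centre (192,331). I'll triangulate from these.

```bash
cat >> h.py <<'E'
from scipy.spatial.transform import Rotation as R
def ray(m,u,v):
    d=np.array([(u-m['cx'])/m['fx'],-(v-m['cy'])/m['fy'],-1.]); return m['position'],R.from_rotvec(m['attitude']).apply(d)
def onz(m,u,v,z):
    p,d=ray(m,u,v); return p+d*(z-p[2])/d[2]
def tri(rays):
    A=np.zeros((3,3));b=np.zeros(3)
    for p,d in rays:
        d=d/np.linalg.norm(d);P=np.eye(3)-np.outer(d,d);A+=P;b+=P@p
    x=np.linalg.solve(A,b); return x,[np.linalg.norm(np.cross(x-p,d/np.linalg.norm(d))) for p,d in rays]
E
python3 - <<'E'
from h import *
np.set_printoptions(precision=1,suppress=True)
T=ctrl.camera_model('top');S=ctrl.camera_model('scene')
t=lambda x,y:((x+.5)/4-.5+250,(y+.5)/4-.5+150)
s=lambda x,y:((x+.5)/5-.5+245,(y+.5)/5-.5+205)
print('head',tri([ray(T,*t(313,498)),ray(S,*s(192,331))]), onz(T,*t(313,498),104.5),onz(S,*s(192,331),104.5))
e=np.array([onz(T,*t(*p),38) for p in((66,307),(516,300),(290,84),(300,530))]);print(e)
ax=np.array([e[2:,0].mean(),e[:2,1].mean()]);print('axis',ax)
print('hub',tri([ray(T,*t(291,294)),ray(S,*s(403,266))]))
print(onz(T,*t(195,348),137),onz(T,*t(281,160),137),onz(T,*t(393,210),137),onz(T,*t(405,329),137))
E
```

```text
head (array([ 449.7, -183.6,   96.1]), [np.float64(0.39506802316346157), np.float64(0.3950680231634831)]) [ 448.7 -183.1  104.5] [ 443.2 -192.7  104.5]
[[ 591.3   -2.    38. ]
 [ 601.9 -334.    38. ]
 [ 764.4 -164.9   38. ]
 [ 430.3 -176.2   38. ]]
axis [ 597.3 -168. ]
hub (array([ 600.6, -166.9,   52.5]), [np.float64(0.5531737816504557), np.float64(0.5531737816502325)])
[ 547.  -100.8  137. ] [ 679.5 -157.5  137. ] [ 645.3 -235.2  137. ] [ 562.3 -243.6  137. ]
```

```bash
cat >> h.py <<'E'
def togo(x,y,z):
    o=ctrl.get_obs(); print(o['t'],o['ee_pos'].round(1),'force',o['ft_force'].round(1)); r=R.from_rotvec(o['orientation'])
    print('tool shift',r.inv().apply(np.array([x,y,z])-o['ee_pos']).round(1),'axes',r.as_matrix().round(3).tolist())
E
python3 -c "
from h import *
togo(430,200,222);togo(448,-184,200)"
```

```text
0.1 [164.  602.6 222. ] force [-0.6 -0.8  0.1]
tool shift [-362.4 -318.6    0.4] axes [[-0.965, 0.263, -0.0], [0.263, 0.965, -0.001], [0.0, -0.001, -1.0]]
0.1 [164.  602.6 222. ] force [-0.6 -0.8  0.1]
tool shift [-480.7 -684.4   22.9] axes [[-0.965, 0.263, -0.0], [0.263, 0.965, -0.001], [0.0, -0.001, -1.0]]
```

```bash
python3 -m inch '[{"xyz":[-20,-18,0],"rot":[0,0,0]},{"xyz":[-50,-44,0],"rot":[0,0,0]},{"xyz":[-80,-70,0],"rot":[0,0,0]},{"xyz":[-110,-97,0],"rot":[0,0,0]},{"xyz":[-140,-123,0],"rot":[0,0,0]},{"xyz":[-170,-150,0],"rot":[0,0,0]},{"xyz":[-200,-176,0],"rot":[0,0,0]},{"xyz":[-230,-202,0],"rot":[0,0,0]},{"xyz":[-260,-229,0],"rot":[0,0,0]},{"xyz":[-290,-255,0],"rot":[0,0,0]},{"xyz":[-315,-285,0],"rot":[0,0,0]},{"xyz":[-335,-315,0],"rot":[0,0,0]}]' 255
python3 -c "
from h import *
togo(448,-184,200)"
```

```text
t: 1.1
ee_pos: [405.7, 209.3, 222.7]
orientation: [0.417, 3.113, 0.0]
ft_force: [0.7, 0.3, 0.4]
width: 11.5
grasp_force: 0.0
1.1 [405.7 209.3 222.7] force [0.7 0.3 0.4]
tool shift [-144.2 -368.3   22.7] axes [[-0.965, 0.263, 0.0], [0.263, 0.965, 0.0], [-0.0, 0.0, -1.0]]
```

```bash
python3 -m inch '[{"xyz":[-12,-36,0],"rot":[0,0,0]},{"xyz":[-26,-72,2],"rot":[0,0,0]},{"xyz":[-40,-109,4],"rot":[0,0,0]},{"xyz":[-54,-146,6],"rot":[0,0,0]},{"xyz":[-68,-183,8],"rot":[0,0,0]},{"xyz":[-82,-220,10],"rot":[0,0,0]},{"xyz":[-96,-257,13],"rot":[0,0,0]},{"xyz":[-110,-293,16],"rot":[0,0,0]},{"xyz":[-123,-325,19],"rot":[0,0,0]},{"xyz":[-135,-350,22],"rot":[0,0,0]},{"xyz":[-142,-364,22],"rot":[0,0,0]},{"xyz":[-142,-364,22],"rot":[0,0,0]}]'
python3 -c "
from h import *
togo(448,-184,200)
print(snap('wrist','w1.png'))"
```

```text
t: 2.1
ee_pos: [446.5, -180.2, 200.4]
orientation: [0.421, 3.113, -0.001]
ft_force: [0.7, 0.5, 0.1]
width: 0.4
grasp_force: 0.0
2.1 [ 446.5 -180.2  200.4] force [0.7 0.5 0.1]
tool shift [-2.5 -3.3  0.4] axes [[-0.964, 0.266, 0.0], [0.266, 0.964, -0.001], [-0.0, -0.0, -1.0]]
{'fx': 389.67984972424466, 'fy': 389.67984972424466, 'cx': 322.50968882714795, 'cy': 241.9026426958268, 'position': array([ 376.42115785, -159.350122  ,  362.47841679]), 'attitude': array([-0.23147526, -0.17414126,  1.29379319])}
```

View pics/w1.png

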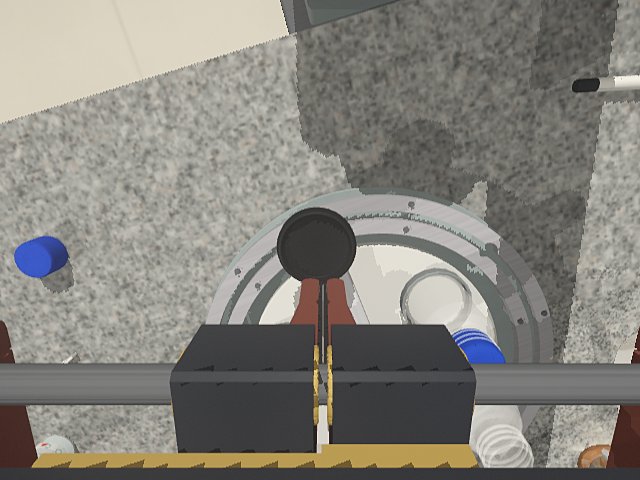

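Wrist view: plunger dish with rim centre about (316,245), edges 277/356 and 208/282. The shut fingertips sit just above it at (322,280).

Run:
```python
from h import *
np.set_printoptions(precision=1,suppress=True)
T=ctrl.camera_model('top');S=ctrl.camera_model('scene');W=ctrl.camera_model('wrist')
t=lambda x,y:((x+.5)/4-.5+250,(y+.5)/4-.5+150)
s=lambda x,y:((x+.5)/5-.5+245,(y+.5)/5-.5+205)
print(onz(W,316.5,245,104.5),onz(W,277,245,104.5)-onz(W,356,245,104.5))
print(tri([ray(W,316.5,245),ray(T,*t(313,498))]),tri([ray(W,316.5,245),ray(T,*t(313,498)),ray(S,*s(192,331))]))
```

```text
[ 445.4 -181.6  104.5] [-14.4 -52.4   0. ]
(array([ 450.1, -183.4,   86.9]), [np.float64(0.27378023641488325), np.float64(0.2737802364148486)]) (array([ 449.2, -183.1,   95.5]), [np.float64(1.4729289209885428), np.float64(0.34575035322183795), np.float64(1.1716694859282575)])
```

```bash
python3 -m inch '[{"xyz":[-1,-1,10],"rot":[0,0,0]},{"xyz":[-2,-2,28],"rot":[0,0,0]},{"xyz":[-2,-2,48],"rot":[0,0,0]},{"xyz":[-2,-2,68],"rot":[0,0,0]},{"xyz":[-2,-2,82],"rot":[0,0,0]},{"xyz":[-2,-2,92],"rot":[0,0,0]},{"xyz":[-2,-2,97],"rot":[0,0,0]},{"xyz":[-2,-2,100],"rot":[0,0,0]},{"xyz":[-2,-2,103],"rot":[0,0,0]},{"xyz":[-2,-2,106],"rot":[0,0,0]},{"xyz":[-2,-2,106],"rot":[0,0,0]}]'
```

```text
t: 3.07
ee_pos: [447.6, -179.9, 95.0]
orientation: [0.416, 3.113, -0.0]
ft_force: [-1.6, 0.6, 5.0]
width: 0.4
grasp_force: 2.5
```

```bash
python3 -m inch '[{"xyz":[0,-1,3],"rot":[0,0,0]},{"xyz":[0,-2,6],"rot":[0,0,0]},{"xyz":[0,-2,9],"rot":[0,0,0]},{"xyz":[0,-2,9.5],"rot":[0,0,0]},{"xyz":[0,-2,9.5],"rot":[0,0,0]},{"xyz":[0,-2,9.5],"rot":[0,0,0]}]'
```

```text
t: 3.57
ee_pos: [447.8, -182.3, 86.2]
orientation: [0.416, 3.112, -0.001]
ft_force: [-2.0, -0.1, 7.6]
width: 0.7
grasp_force: 3.8
```

```bash
python3 -c "
from h import *
snap('scene','s2.png')
a=cv2.imread('pics/s2.png')[205:325,215:375]
cv2.imwrite('pics/c3.png',cv2.resize(a,None,fx=5,fy=5,interpolation=2))
ax=np.array([597,-168]);r=R.from_rotvec(ctrl.get_obs()['orientation'])
p0=150*np.array([np.cos(np.radians(186)),np.sin(np.radians(186))])
for d in range(0,61,5):
    a=np.radians(186-d); q=150*np.array([np.cos(a),np.sin(a)])-p0
    print(d,(ax+p0+q).round(1),r.inv().apply([*q,0]).round(1))
print(ctrl.get_obs()['ee_pos'],ctrl.get_obs()['ft_force'])
"
```

```text
0 [ 447.8 -183.7] [0. 0. 0.]
5 [ 447.  -170.6] [ 4.2 12.4 -0. ]
10 [ 447.4 -157.5] [ 7.3 25.1 -0. ]
15 [ 448.8 -144.5] [ 9.3 38.  -0. ]
20 [ 451.5 -131.7] [10.2 51.1 -0. ]
25 [ 455.2 -119.2] [ 9.9 64.2 -0.1]
30 [ 460. -107.] [ 8.4 77.2 -0.1]
35 [465.8 -95.3] [ 5.9 90.  -0.1]
40 [472.6 -84.1] [  2.2 102.6  -0. ]
45 [480.4 -73.6] [ -2.5 114.8  -0. ]
50 [489.1 -63.8] [ -8.3 126.5  -0. ]
55 [498.6 -54.8] [-15.1 137.7  -0. ]
60 [508.8 -46.6] [-22.8 148.2  -0. ]
[ 447.82664289 -182.34256451   86.27484332] [-1.49637395 -0.04034531  8.01625021]
```

View pics/c3.png

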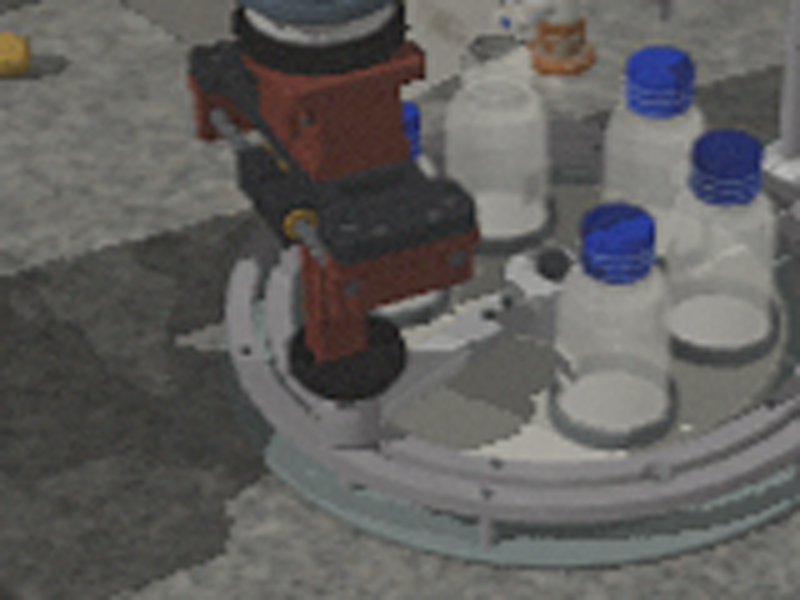

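The picture shows the fingertips inside the dish at about (345,345), pressed about 12.5 mm with 8 N. Now I'll turn clockwise along the arc, pressing 1 mm deeper.

```bash
python3 -m inch '[{"xyz":[0,0,1],"rot":[0,0,0]},{"xyz":[1,2.5,1],"rot":[0,0,0]},{"xyz":[2.6,7.4,1],"rot":[0,0,0]},{"xyz":[4.2,12.4,1],"rot":[0,0,0]},{"xyz":[5.9,18.7,1],"rot":[0,0,0]},{"xyz":[7.3,25.1,1],"rot":[0,0,0]},{"xyz":[8.5,31.5,1],"rot":[0,0,0]},{"xyz":[9.3,38,1],"rot":[0,0,0]},{"xyz":[9.9,44.5,1],"rot":[0,0,0]},{"xyz":[10.2,51,1],"rot":[0,0,0]},{"xyz":[10.1,56,1],"rot":[0,0,0]},{"xyz":[10,59,1],"rot":[0,0,0]}]'
python3 - <<'E'
from h import *
snap('top','top2.png')
a=cv2.imread('pics/top2.png')[150:300,250:400]
cv2.imwrite('pics/c4.png',cv2.resize(a,None,fx=4,fy=4,interpolation=2))
E
```

```text
t: 4.62
ee_pos: [454.6, -122.4, 85.6]
orientation: [0.416, 3.11, -0.001]
ft_force: [-0.7, -0.7, 8.1]
width: 0.3
grasp_force: 3.9
```

View pics/c4.png

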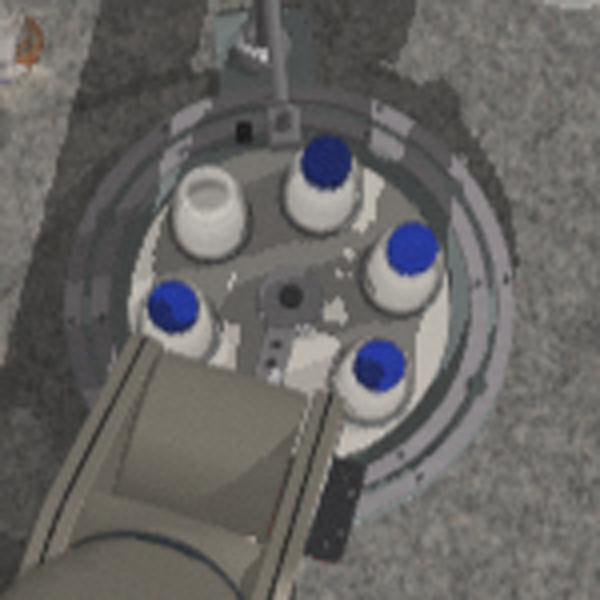

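The top view shows the table following: caps at (328,160), (412,247), (380,365), (173,305), open bottle at (208,190). I'll compare the table angle with the tool's angle.

```bash
cat >> h.py <<'E'
t4=lambda x,y:((x+.5)/4-.5+250,(y+.5)/4-.5+150)
def turn(new):
    old={1:(281,160),2:(393,210),3:(195,348),4:(405,329)}; T=ctrl.camera_model('top'); ks=sorted(new)
    A=np.array([onz(T,*t4(*old[k]),137)[:2]-[597,-168] for k in ks]);B=np.array([onz(T,*t4(*new[k]),137)[:2]-[597,-168] for k in ks])
    d=np.degrees(np.arctan2(B[:,1],B[:,0])-np.arctan2(A[:,1],A[:,0])); d=(d+180)%360-180
    print('table turn',d.round(1),d.mean().round(2))
    e=ctrl.get_obs()['ee_pos'][:2]-[597,-168]; print('tool angle',np.degrees(np.arctan2(e[1],e[0]))%360-186,np.hypot(*e))
E
python3 - <<'E'
from h import *
turn({1:(328,160),2:(412,247),4:(380,365),3:(173,305)})
E
python3 -m inch '[{"xyz":[-0.4,5,0],"rot":[0,0,0]},{"xyz":[-0.9,11,0],"rot":[0,0,0]},{"xyz":[-1.6,18.2,0],"rot":[0,0,0]},{"xyz":[-2.7,24.6,0],"rot":[0,0,0]},{"xyz":[-4.1,31,0],"rot":[0,0,0]},{"xyz":[-5.8,37.4,0],"rot":[0,0,0]},{"xyz":[-7.8,43.6,0],"rot":[0,0,0]},{"xyz":[-10,49.8,0],"rot":[0,0,0]},{"xyz":[-12.5,55.8,0],"rot":[0,0,0]},{"xyz":[-15.3,61.8,0],"rot":[0,0,0]},{"xyz":[-18.3,67.5,0],"rot":[0,0,0]},{"xyz":[-20.3,71.2,0],"rot":[0,0,0]}]'
python3 - <<'E'
from h import *
snap('top','top3.png')
a=cv2.imread('pics/top3.png')[150:300,250:400]
cv2.imwrite('pics/c5.png',cv2.resize(a,None,fx=4,fy=4,interpolation=2))
E
```

```text
table turn [-22.1 -20.1 -22.7 -20.9] -21.45
tool angle -23.857210312488633 149.54641621480505
t: 5.67
ee_pos: [493.2, -58.9, 85.6]
orientation: [0.416, 3.11, -0.0]
ft_force: [-1.1, -1.0, 8.0]
width: 0.5
grasp_force: 3.9
```

View pics/c5.png

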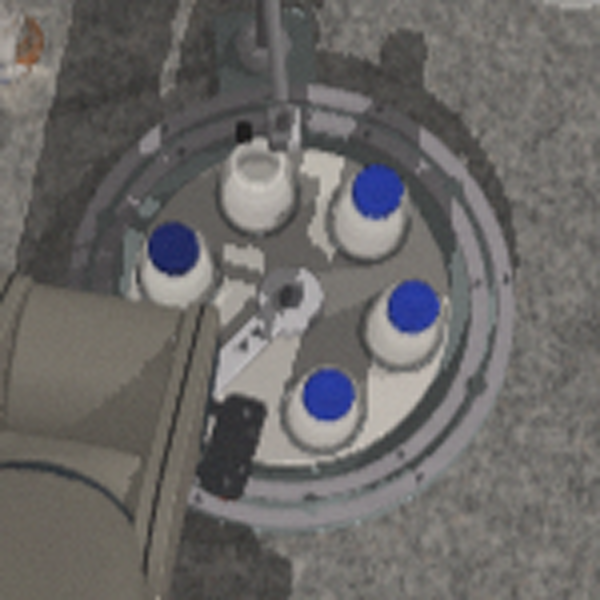

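Run:
```python
from h import *
turn({1:(378,191),2:(414,306),4:(328,394),3:(173,249)})
```

```text
table turn [-49.9 -48.6 -49.1 -49. ] -49.15
tool angle -52.64253062745263 150.56923731127165
```

```bash
python3 -m inch '[{"xyz":[-1.8,2.8,0],"rot":[0,0,0]},{"xyz":[-4.6,7,0],"rot":[0,0,0]},{"xyz":[-7.6,11.3,0],"rot":[0,0,0]},{"xyz":[-10.6,15.2,0],"rot":[0,0,0]},{"xyz":[-13.5,18.8,0],"rot":[0,0,0]},{"xyz":[-15.2,21,0],"rot":[0,0,0]},{"xyz":[-15.2,21,0],"rot":[0,0,0]},{"xyz":[-15.2,21,0],"rot":[0,0,0]}]'
python3 - <<'E'
from h import *
snap('top','top4.png')
a=cv2.imread('pics/top4.png')[150:300,250:400]
cv2.imwrite('pics/c6.png',cv2.resize(a,None,fx=4,fy=4,interpolation=2))
E
```

```text
t: 6.38
ee_pos: [513.5, -42.8, 85.7]
orientation: [0.416, 3.109, 0.0]
ft_force: [1.0, -0.1, 7.4]
width: 0.4
grasp_force: 4.8
```

View pics/c6.png

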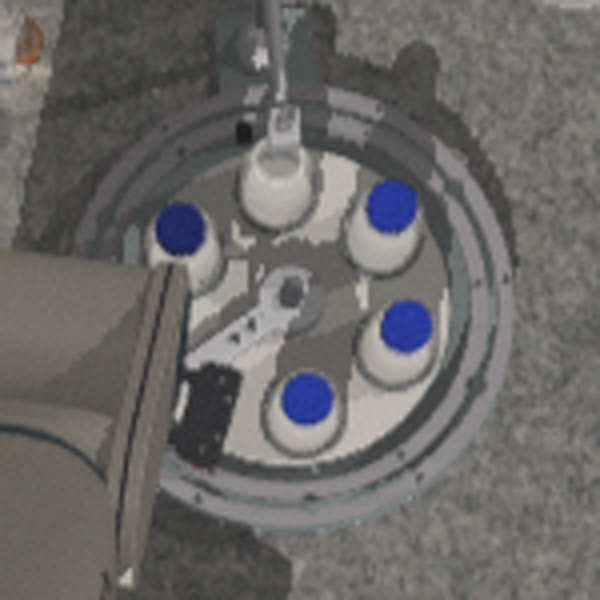

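Caps at (392,207) and (406,327) nearly match the original cap positions (393,210) and (405,329) one station on. I'll check the residual with blue centroids.

Run:
```python
from h import *
T=ctrl.camera_model('top')
def caps(f):
    im=cv2.imread('pics/'+f)[150:300,250:400].astype(int); m=((im[:,:,0]-im[:,:,2])>60).astype(np.uint8)
    n,l,s,c=cv2.connectedComponentsWithStats(m); return [(c[i]+[250,150],s[i,4]) for i in range(1,n) if s[i,4]>40]
for f in('top1.png','top3.png','top4.png'):
    for c,a in caps(f):
        p=onz(T,*c,137)[:2]-[597,-168]; print(f,c.round(1),a,np.degrees(np.arctan2(p[1],p[0])).round(1),np.hypot(*p).round(1))
```

```text
top1.png [319.5 190.7] 87 8.2 80.2
top1.png [347.6 201.7] 128 -53.3 82.9
top1.png [351.2 231.8] 125 -114.2 83.8
top1.png [297.5 236.6] 122 125.7 85.6
top3.png [344.  197.4] 128 -42.4 83.5
top3.png [292.7 211.4] 83 76.8 86.4
top3.png [352.9 226.2] 126 -103.1 83.3
top3.png [331.6 248.4] 123 -163.9 84.1
top4.png [347.4 201.1] 129 -52.2 83.4
top4.png [294.2 206.3] 78 67.1 87.2
top4.png [351.3 231.2] 127 -113.1 83.6
top4.png [326.4 249.5] 121 -173.6 84.5
```

```bash
python3 -m inch '[{"xyz":[-0.8,1,0],"rot":[0,0,0]},{"xyz":[-1.6,2.1,0],"rot":[0,0,0]},{"xyz":[-1.6,2.1,0],"rot":[0,0,0]},{"xyz":[-1.6,2.1,0],"rot":[0,0,0]},{"xyz":[-1.6,2.1,-3],"rot":[0,0,0]},{"xyz":[-1.6,2.1,-6],"rot":[0,0,0]},{"xyz":[-1.6,2.1,-9],"rot":[0,0,0]},{"xyz":[-1.6,2.1,-10],"rot":[0,0,0]},{"xyz":[-1.6,2.1,-10],"rot":[0,0,0]}]'
```

```text
t: 7.18
ee_pos: [515.4, -41.5, 95.8]
orientation: [0.416, 3.109, -0.0]
ft_force: [1.2, -1.8, 5.0]
width: 0.2
grasp_force: 3.3
```

The force is 5 N at z=95.8, the same as in the first hole, so the pin is rising into the new hole. I'll lift clear and back off.

```bash
python3 -m inch '[{"xyz":[0,0,-2],"rot":[0,0,0]},{"xyz":[0,0,-6],"rot":[0,0,0]},{"xyz":[0,0,-14],"rot":[0,0,0]},{"xyz":[0,0,-30],"rot":[0,0,0]},{"xyz":[0,0,-55],"rot":[0,0,0]},{"xyz":[0,0,-85],"rot":[0,0,0]},{"xyz":[0,10,-105],"rot":[0,0,0]},{"xyz":[10,40,-110],"rot":[0,0,0]},{"xyz":[25,75,-110],"rot":[0,0,0]},{"xyz":[40,110,-110],"rot":[0,0,0]},{"xyz":[50,140,-110],"rot":[0,0,0]},{"xyz":[60,160,-110],"rot":[0,0,0]}]'
python3 -m inch '[{"xyz":[0,30,0],"rot":[0,0,0]},{"xyz":[0,70,0],"rot":[0,0,0]},{"xyz":[0,110,0],"rot":[0,0,0]},{"xyz":[0,140,0],"rot":[0,0,0]},{"xyz":[0,150,0],"rot":[0,0,0]},{"xyz":[0,150,0],"rot":[0,0,0]}]'
python3 - <<'E'
from h import *
snap('top','top5.png');snap('scene','s5.png')
a=cv2.imread('pics/top5.png')[150:300,250:400];b=cv2.imread('pics/s5.png')[205:325,245:405]
cv2.imwrite('pics/c7.png',np.hstack([cv2.resize(a,(400,400),interpolation=2),cv2.resize(b[:, :120],(400,400),interpolation=2)]))
T=ctrl.camera_model('top');im=cv2.imread('pics/top5.png')[150:300,250:400].astype(int); m=((im[:,:,0]-im[:,:,2])>60).astype(np.uint8)
n,l,s,c=cv2.connectedComponentsWithStats(m)
for i in range(1,n):
    if s[i,4]>40: p=onz(T,*(c[i]+[250,150]),137)[:2]-[597,-168]; print(np.degrees(np.arctan2(p[1],p[0])).round(1))
E
```

```text
t: 8.18
ee_pos: [496.6, 131.6, 204.6]
orientation: [-0.415, -3.114, -0.001]
ft_force: [1.4, -0.9, -0.7]
width: -0.2
grasp_force: 0.0
t: 8.68
ee_pos: [536.5, 275.8, 204.0]
orientation: [-0.412, -3.114, 0.0]
ft_force: [0.3, 0.5, 0.8]
width: 0.5
grasp_force: 0.0
-52.9
66.9
-113.9
-174.4
```

View pics/c7.png

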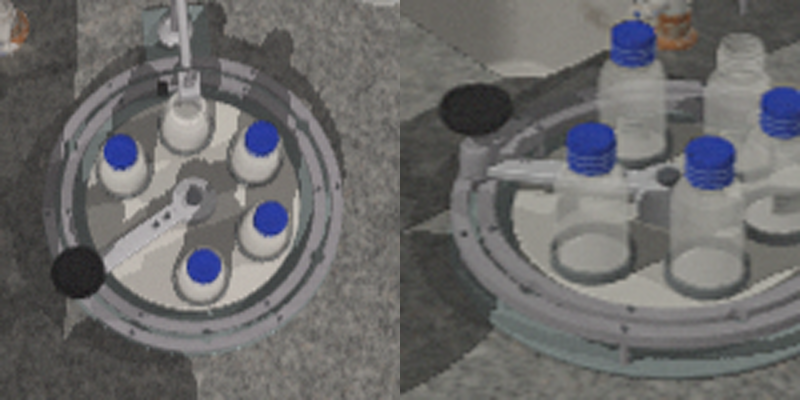

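Both panels show the open bottle under the tube. Head is at (77,272) in the top panel and (76,109) in the scene panel. I'll triangulate its height against the 96.1 measured at the start.

Run:
```python
from h import *
T=ctrl.camera_model('top');S=ctrl.camera_model('scene')
def cen(f,x0,x1,y0,y1):
    g=cv2.imread('pics/'+f)[y0:y1,x0:x1].max(2); n,l,s,c=cv2.connectedComponentsWithStats((g<45).astype(np.uint8)); i=1+s[1:,4].argmax(); return c[i]+[x0,y0],s[i]
for ft,fs,bt,bs in(('top1.png','scene1.png',(312,344,258,290),(265,302,255,287)),('top5.png','s5.png',(262,297,235,270),(248,286,220,256))):
    a,sa=cen(ft,*bt);b,sb=cen(fs,*bs);print(a,sa,b,sb,tri([ray(T,*a),ray(S,*b)]))
```

```text
[327.60169492 274.52542373] [  7   7  19  19 236] [282.71042471 270.996139  ] [  7   8  23  17 259] (array([ 448.84018645, -183.05836274,   95.55084055]), [np.float64(0.7029274715646797), np.float64(0.7029274715647731)])
[278.61565836 252.04626335] [  7   8  20  19 281] [267.12352941 237.61176471] [ 10  11  20  14 170] (array([509.42748192, -45.33984292,  94.60429448]), [np.float64(0.40936162612353444), np.float64(0.4093616261236996)])
```

The head is at the same height as at the start (94.6 against 95.6 mm; unlocked it would be 10 mm lower). It sits at (509,-45), where (509,-47) was predicted. The plunger is up and the table is locked.

```bash
python3 -c "
from workcell import ctrl
print(ctrl.close_job())"
```

```text
the job is handed in; nothing more can be done
None
```

I pressed the plunger down, turned the table clockwise by one hole, and let it spring up, so by camera the open bottle is under the purge tube and the table is locked; the job is handed in (about 9 s of the 40 s used), but no verdict came back.

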